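Snap the control board onto its posts and switch on

TASK

Pick up the circuit board from the mat, set it over the four snap posts in the open tray the right way round (without dropping it), and press it down evenly, never steeply tilted, until it has clicked fully home on every post. Then flip the toggle switch on the tray right over to the other side to turn it on. Leave the bottle, the screwdriver and the dish where they are.

Things in the scene. Friction and masses are not known exactly. Their poses are not given: they have to be found in the camera images.
- board: loose green circuit board, 100 (x) x 150 (y) x 4 mm, 110 to 180 g, flat on the mat, right side up. Origin: centre of its underside, z up. Four 12 mm through holes: a wide pair (124 mm apart) near its -x edge, a narrow pair (90 mm) near its +x edge, so it fits one way only. A black connector bar, 40 mm long, 9 mm high, lies along the middle of the wide-pair edge; chips are under 2 mm high.
- sink_top (a point): top centre of the finned aluminium heat sink fixed on the middle of the board: 50 (x) x 30 (y) x 30 mm high, 34 mm above the board's underside. The place to grip the board (30 mm across its y, fins run along x), and sound to press on.
- chassis: fixed low open grey tray, 170 (x) x 270 (y) mm, walls 18 mm high. Origin: centre of its underside on the bench, z up. Four white snap posts stand in it, their middle at (0, -45) mm, the wide pair on the -x side; the toggle switch stands at (0, +95) mm. The board goes on with its axes along the chassis's, the underside 30 mm above the bench, clear above the walls.
- posts_mid (a point): middle of the four posts, at shoulder height 30 mm; the board's origin belongs here. Each post: 18 mm round shoulder, 10 mm neck with tapered tip to 49 mm height, two sprung nibs spreading 16 mm. A laid-on board hangs on the nibs about 12 mm above the shoulders; about 5 N a post (20 N for all by the middle) snaps it under the nibs onto the shoulder. Up to 40 N does no harm.
- switch_tip (a point): centre of the black ball knob, 26 mm diameter, of the switch lever: 10 mm thick, 50 mm from pivot to this point, on a dark block 70 (x) x 50 (y) x 25 mm that stands 4 mm above the bench. The pivot is 26 mm above the bench at (0, +95) mm in the chassis frame, its axis along the chassis's y; the knob swings in the chassis's x-z plane.
- switch (a joint): switch lever angle in rad: 0 = off, leaning 0.5 rad from vertical to the chassis's -x; 1.0 = on, leaning 0.5 rad to its +x. About 1.5 N at the knob moves it and it stays where it is left. It starts between 0 and 0.15.
- mat: fixed grey mat under the board at the start, 150 x 190 x 6 mm; origin at the centre of its underside.
- bottle: bystander: amber bottle with a white cap, 60 mm diameter, 120 mm tall, standing; origin at the centre of its underside.
- screwdriver: bystander: screwdriver, about 170 mm long, lying on the bench along its x axis.
- dish: bystander: shallow white dish, 90 mm diameter, 20 mm tall; origin at the centre of its underside.
- hole0 (a point): centre of board hole 0 at the board's underside (wide pair, +y side (-40, +62) mm from the board's origin).
- seat0 (a point): centre of the shoulder top of post 0 on the chassis, 30 mm above the bench, which takes hole 0; its place from the middle of the four posts: wide pair, +y side (-40, +62) mm.
- hole1 (a point): centre of board hole 1 at the board's underside (wide pair, -y side (-40, -62) mm from the board's origin).
- seat1 (a point): centre of the shoulder top of post 1 on the chassis, 30 mm above the bench, which takes hole 1; its place from the middle of the four posts: wide pair, -y side (-40, -62) mm.
- hole2 (a point): centre of board hole 2 at the board's underside (narrow pair, +y side (+40, +45) mm from the board's origin).
- seat2 (a point): centre of the shoulder top of post 2 on the chassis, 30 mm above the bench, which takes hole 2; its place from the middle of the four posts: narrow pair, +y side (+40, +45) mm.
- hole3 (a point): centre of board hole 3 at the board's underside (narrow pair, -y side (+40, -45) mm from the board's origin).
- seat3 (a point): centre of the shoulder top of post 3 on the chassis, 30 mm above the bench, which takes hole 3; its place from the middle of the four posts: narrow pair, -y side (+40, -45) mm.
There are look-alikes about, which are no part of the job. What is shaped like the board but blue is not meant.

How it is judged:
By the outcome, as a careful person would: the job done as asked, in the order asked, and still so for the second after the job is handed in, with the robot touching nothing.
It also fails if it takes over 61 s, if anything falls off the work surface, if the arm or the gripper's body presses on something with over 40 N, if the wrist force passes 120 N, or if a joint passes its speed limit or range.

ROBOT

A 6-joint arm with a two-finger parallel gripper is mounted at the origin on the work surface. World frame = base frame: x ahead of the robot, y to its left, z up, the work surface at z = 0. Lengths are in m, angles in degrees, forces in N, time in s.
With the tool pointing down it reaches from about 0.25 to 0.725 m from the base axis. Payload 4 kg.
Tool frame: the origin (TCP) lies between the finger pads; the fingertips stand 17 mm ahead of it and the grasp point (between the pads) lies 2 mm behind it; z points along the fingers, y is the line along which they close (so a half turn about z gives the same grasp; the last joint's range is limited). The gripper opens to 85 mm and grips with 20 to 120 N. Pads are 22 mm wide; open, the fingers measure 114 mm over their backs; the gripper's body (76 mm by 85 mm) begins 54 mm behind the grasp point. The pads swing forward as they close: fully open they stand 13 mm farther back than shut.
Start: joints at [-64.744, 13.785, 0.286, 76.501, 0, 90], TCP at [0.213, -0.452, 0.248] pointing down, gripper open.
Joint ranges: [-155.79, 155.79], [-60.16, 107.12], [-62.33, 73.08], [-114, 123.19], [-81.49, 82.49], [-180, 180]. Speed limits (degrees/s): [159.86, 159.86, 180, 180, 180, 180].

INTERFACE

Orientations are given as [roll, pitch, yaw] about the fixed x, y, z axes, in that order (R = Rz(yaw) Ry(pitch) Rx(roll)).
In Python, from workcell import manip gives the robot as it stands.
- The arm moves only by the tool servo_tool, never from a script. Its argument "increments" is a list of rows, each a list of 7 numbers: the shift along the tool's x, y, z in cm, then the turn, a rotation vector about the tool's x, y, z in rad, then the opening, from -1 (shut) to 1 (fully open). A call has 1 to 5 rows; each row is the pose to reach, as a shift and turn from the pose commanded when the call began, along the tool's axes at that moment; what a row does not reach only later rows make up. A row lasts 1/10 s, in which the tool goes at most 50 mm and 8.59 degrees, less where a joint would pass 70% of its speed; a pose out of reach is approached as far as the arm can. A call with a gripper value outside its range is refused whole. The fingers move at their own pace and stop on an object; the grip force is fixed at half the most. Time passes only in rows, so rows that repeat a pose let the fingers close. It gives the time, the measured TCP pose, the force, the opening and the grip force at its end, in the units of the state.
- manip.sense(): the state, without advancing time (a new reading comes with each control period).
- manip.read_camera(name): name is "scene" or "side" or "wrist"; returns the picture (400x640x3 uint8, red, green, blue); there is no depth.
- manip.calibration(name): a dict with "mtx" (3x3 intrinsics, pixels), "position" and "attitude" of the camera in the world. Camera axes: x right, y down, z forward; pixel columns grow to the right and rows downward; lengths in m; the calibration is good to about 2 mm. A picture is of the moment at which its call begins: read the wrist's pose just before it. calibration takes no time and is no camera call; for the wrist camera it gives the pose at the moment of the call.
- manip.close_job(): hands the job in; it is judged then, once.
The state is a dict: "time": time; "q": joint angles; "dq": joint speeds; "joint_torque": joint torques, N m; "eef_pos": TCP position; "ee_rot": TCP orientation; "force": force on the tool from outside, world axes, zero at the start; "wrist_torque": the same for the moment, N m; "width": opening from 0.0 (shut) to 1.0 (fully open); "grasp_force": force on a finger pad.
Only numpy, scipy, OpenCV 4.12 (cv2) and the standard library are available. Lean on these libraries where they do the work, as an engineer would, in place of code of your own. Each camera call takes 0.05 s, during which the arm holds its last target. There are 200 camera calls.

## Working session

There is one attempt and no reset: what is moved stays moved. The work goes in short steps, Python scripts to look and compute and a tool call to move; the robot and the scene stay as the last step left them, time stands still between calls to the robot, and variables do not carry over. Pictures are saved under pics/ and viewed, at most 10 in all, crops included, and the job is handed in when it is done.

Besides the shell and the picture viewer there is one more tool, called after "Emit:" as name([rows], argument=value, ...), one row to a line, values as JSON. servo_tool: Moves the arm, as the interface text tells. Its arguments: {"type":"object","properties":{"increments":{"type":"array"}},"required":["increments"]}

```bash
mkdir -p pics; python3 - <<'E'
from workcell import manip
import cv2,numpy as np
for n in("scene","side"):
    im=manip.read_camera(n); np.save(f"pics/{n}.npy",im); cv2.imwrite(f"pics/{n}0.png",im[:,:,::-1]); c=manip.calibration(n); print(n,c)
print(manip.sense())
E
```

```text
scene {'mtx': array([[419.22367664,   0.        , 324.28222285],
       [  0.        , 419.22367664, 203.80502194],
       [  0.        ,   0.        ,   1.        ]]), 'position': array([1.21441216, 0.18064802, 1.1163211 ]), 'attitude': array([-146.59035132,    0.76783438,  108.15631809])}
side {'mtx': array([[485.02202209,   0.        , 318.27745936],
       [  0.        , 485.02202209, 206.46740101],
       [  0.        ,   0.        ,   1.        ]]), 'position': array([0.4507634 , 1.07698596, 0.70739322]), 'attitude': array([-118.84701991,   -0.60361343, -173.58892473])}
{'time': 0.1, 'q': array([-6.47429164e+01,  1.38289830e+01,  2.22458228e-01,  7.65016062e+01,
        6.18754564e-04,  9.00005313e+01]), 'dq': array([-0.03053771, -0.10515169,  0.22960565, -0.06589142, -0.01215077,
        0.05116825]), 'joint_torque': array([-9.34191485e-04, -3.73138046e+01,  2.53009915e+01,  1.08195099e-02,
       -1.25458209e-04,  2.85338132e-06]), 'eef_pos': array([ 0.21311937, -0.4517257 ,  0.24749918]), 'ee_rot': array([-1.79891869e+02, -6.17750844e-04,  2.52565512e+01]), 'force': array([ 0.37293486, -0.56928224,  0.16618409]), 'wrist_torque': array([ 0.05739888, -0.02687221, -0.00198267]), 'grasp_force': 0.0, 'width': 1.0011060488810966}
```

View pics/scene0.png

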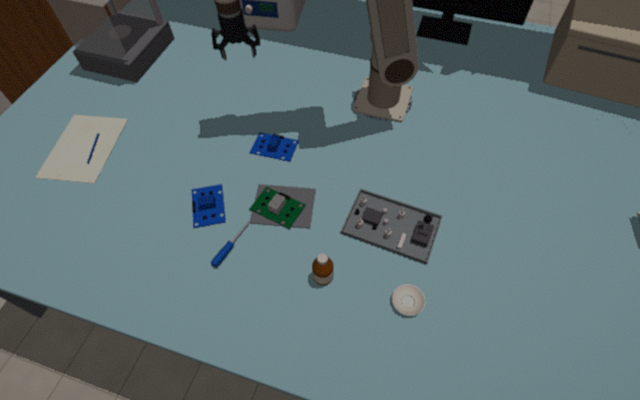

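View pics/side0.png

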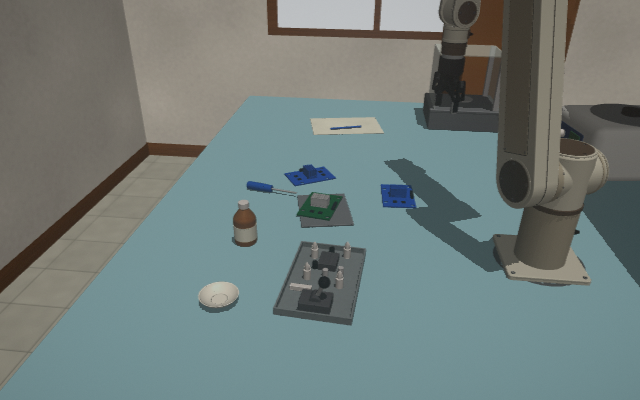

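The scene view shows these candidates for the board: green board on the mat at (278,207), with blue look-alikes at (275,146) and (208,205). I choose the green one. The tray is at (391,225), with the bottle at (322,268), the screwdriver at (230,245) and the dish at (408,300). In the side view the green board is at (320,206), the tray at (323,280) and the black knob at (324,282).

```bash
cat > h.py <<'E'
import numpy as np,cv2
from workcell import manip
from scipy.spatial.transform import Rotation as R
def ray(c,p):
    d=np.linalg.solve(c["mtx"],np.array([p[0],p[1],1.]))
    return c["position"],R.from_euler("xyz",c["attitude"],degrees=True).as_matrix()@d
def onz(c,p,z):
    o,d=ray(c,p); return o+d*(z-o[2])/d[2]
def proj(c,P):
    v=R.from_euler("xyz",c["attitude"],degrees=True).as_matrix().T@(np.array(P)-c["position"])
    v=c["mtx"]@v; return v[:2]/v[2]
def green(im):
    h=cv2.cvtColor(im,cv2.COLOR_RGB2HSV); m=cv2.inRange(h,(45,90,25),(80,255,255))
    return m
E
python3 - <<'E'
from h import *
out=[]
for n in("scene","side"):
    im=np.load(f"pics/{n}.npy"); c=manip.calibration(n)
    m=green(im); cs=max(cv2.findContours(m,0,2)[0],key=cv2.contourArea)
    w=np.array([onz(c,p[0],.010)[:2]*1000 for p in cs],np.float32)
    print(n,cv2.boundingRect(cs),cv2.minAreaRect(w))
    # tray
    h=cv2.cvtColor(im,cv2.COLOR_RGB2HSV); g=cv2.inRange(h,(0,0,0),(180,60,140))
    box={"scene":(330,180,450,270),"side":(265,230,375,330)}[n]
    mm=np.zeros_like(g); mm[box[1]:box[3],box[0]:box[2]]=g[box[1]:box[3],box[0]:box[2]]
    mm=cv2.morphologyEx(mm,cv2.MORPH_OPEN,np.ones((3,3)))
    ct=max(cv2.findContours(mm,0,2)[0],key=cv2.contourArea)
    w=np.array([onz(c,p[0],.018)[:2]*1000 for p in ct],np.float32); print(cv2.boundingRect(ct),cv2.minAreaRect(w))
im=np.load("pics/scene.npy")
a=cv2.resize(im[180:265,240:450],None,fx=3.8,fy=3.8,interpolation=2)
cv2.imwrite("pics/crop.png",a[:,:,::-1])
E
```

```text
scene (250, 187, 55, 42) ((581.1764526367188, -199.72174072265625), (148.65621948242188, 99.19863891601562), 79.56139373779297)
(339, 188, 104, 78) ((539.4785766601562, 156.82562255859375), (279.03680419921875, 190.20680236816406), 84.95442962646484)
side (297, 192, 45, 28) ((582.0164794921875, -191.7537841796875), (153.93910217285156, 99.47869110107422), 79.46748352050781)
(272, 241, 95, 85) ((533.6038818359375, 168.43869018554688), (298.4068603515625, 173.5281524658203), 85.23909759521484)
```

View pics/crop.png

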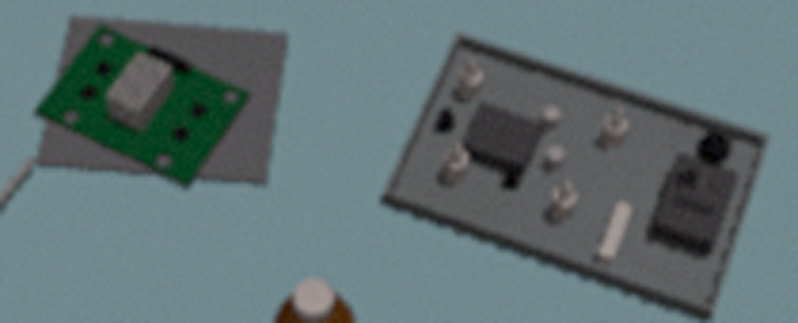

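The crop confirms the choice. The green board, with its finned sink at (140,85), has its connector bar on the edge facing the robot at (168,58). The tray's wide post pair, (470,80) and (615,130), is also on the robot side. The knob at (713,148) leans to -x. Next is a wrist view from above the board.

```bash
cat >> h.py <<'E'
def go(xyz,yaw):
    "print shift (cm, tool axes) and rotvec from present pose to a tool-down target"
    s=manip.sense(); R0=R.from_euler("xyz",s["ee_rot"],degrees=True); R1=R.from_euler("xyz",[180,0,yaw],degrees=True)
    print("t",s["time"],"pos",s["eef_pos"].round(4),"rpy",s["ee_rot"].round(2),"F",s["force"].round(1),"w",round(s["width"],3))
    print("shift",(R0.inv().apply(np.array(xyz)-s["eef_pos"])*100).round(2),"rot",(R0.inv()*R1).as_rotvec().round(4))
E
python3 - <<'E'
from h import *
c=manip.calibration("wrist"); s=manip.sense(); R0=R.from_euler("xyz",s["ee_rot"],degrees=True)
print(c,R0.inv().apply(c["position"]-s["eef_pos"]), (R0.inv()*R.from_euler("xyz",c["attitude"],degrees=True)).as_matrix().round(3))
go([.53,-.196,.26],-10.4)
E
```

```text
{'mtx': array([[320.70940914,   0.        , 320.46913586],
       [  0.        , 320.70940914, 203.12031277],
       [  0.        ,   0.        ,   1.        ]]), 'position': array([ 0.27739139, -0.42078528,  0.37241331]), 'attitude': array([ 1.63536247e+02,  7.82830634e-02, -6.46964732e+01])} [ 0.07133079 -0.00079538 -0.12491209] [[ 0.001 -0.959 -0.283]
 [ 1.     0.001  0.001]
 [-0.001 -0.283  0.959]]
t 0.1 pos [ 0.2131 -0.4517  0.2475] rpy [-179.89   -0.     25.26] F [ 0.4 -0.6  0.2] w 1.001
shift [39.57 -9.61 -1.23] rot [-1.800e-03  6.000e-04  6.223e-01]
```

Emit:
servo_tool([
  [45, -7.05, -1.23, -0.002, 0, 0.622, 1],
  [45, -7.05, -1.23, -0.002, 0, 0.622, 1],
  [45, -7.05, -1.23, -0.002, 0, 0.622, 1],
  [45, -7.05, -1.23, -0.002, 0, 0.622, 1],
  [45, -7.05, -1.23, -0.002, 0, 0.622, 1],
])

```text
time: 0.6
eef_pos: [0.4013, -0.3251, 0.2541]
ee_rot: [179.9, 0.0, -10.7]
force: [0.2, -0.6, 0.1]
width: 0.999
grasp_force: 0.0
```

```bash
python3 -c "
from h import *
go([.59,-.196,.26],-10.4)"
```

```text
t 0.6 pos [ 0.4013 -0.3251  0.2541] rpy [ 1.7989e+02  1.0000e-02 -1.0710e+01] F [ 0.2 -0.6  0.1] w 0.999
shift [ 16.15 -16.19  -0.62] rot [ 0.0018  0.0002 -0.0054]
```

Emit:
servo_tool([
  [16.15, -16.19, -0.62, 0, 0, 0, 1],
  [16.15, -16.19, -0.62, 0, 0, 0, 1],
  [16.15, -16.19, -0.62, 0, 0, 0, 1],
  [16.15, -16.19, -0.62, 0, 0, 0, 1],
  [16.15, -16.19, -0.62, 0, 0, 0, 1],
])

```text
time: 1.1
eef_pos: [0.5909, -0.193, 0.2594]
ee_rot: [179.9, 0.0, -10.2]
force: [-0.3, 0.1, -0.6]
width: 1.003
grasp_force: 0.0
```

Emit:
servo_tool([
  [0, 0, 0, 0, 0, 0, 1],
  [0, 0, 0, 0, 0, 0, 1],
])

```text
time: 1.3
eef_pos: [0.5884, -0.1953, 0.2593]
ee_rot: [179.9, 0.1, -10.3]
force: [0.5, -0.3, 0.4]
width: 1.0
grasp_force: 0.0
```

```bash
python3 - <<'E'
from h import *
c=manip.calibration("wrist"); im=manip.read_camera("wrist"); np.save("pics/w1.npy",im); cv2.imwrite("pics/w1.png",im[:,:,::-1])
m=green(im); cs=max(cv2.findContours(m,0,2)[0],key=cv2.contourArea)
w=np.array([onz(c,p[0],.010)[:2]*1000 for p in cs],np.float32)
print(cv2.boundingRect(cs),cv2.minAreaRect(w))
go([.59,-.196,.26],-10.4)
E
```

```text
(260, 135, 131, 82) ((580.0997314453125, -199.34799194335938), (149.59051513671875, 97.92155456542969), 79.70796203613281)
t 1.35 pos [ 0.5878 -0.1961  0.2596] rpy [ 1.7988e+02  8.0000e-02 -1.0390e+01] F [-0.1 -0.2 -0. ] w 1.0
shift [ 0.21 -0.05 -0.04] rot [0.0021 0.0014 0.0003]
```

View pics/w1.png

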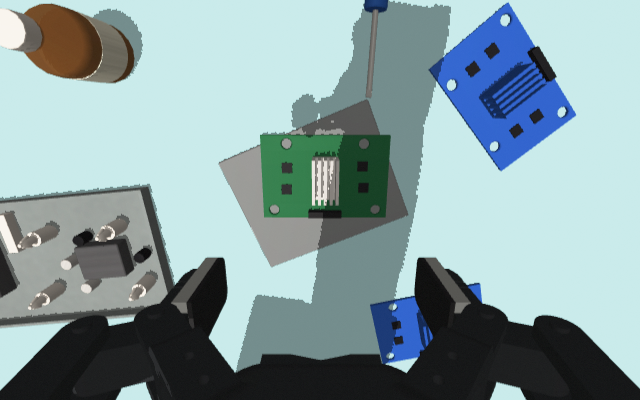

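The wrist view shows the board square in view, with its centre near (325,175), the connector bar at (325,213) towards the robot, and the sink at (325,180). The fix agrees with the scene camera at (0.580, -0.199), yaw -10.3°. I'm descending now.

Emit:
servo_tool([
  [-0.7, 0.42, 4, 0.002, 0.0014, 0.001, 1],
  [-0.7, 0.42, 8, 0.002, 0.0014, 0.001, 1],
  [-0.7, 0.42, 12, 0.002, 0.0014, 0.001, 1],
  [-0.7, 0.42, 15, 0.002, 0.0014, 0.001, 1],
  [-0.7, 0.42, 15, 0.002, 0.0014, 0.001, 1],
])

```text
time: 1.85
eef_pos: [0.5759, -0.1992, 0.1056]
ee_rot: [-179.9, 0.5, -10.6]
force: [0.3, -0.3, 0.5]
width: 0.997
grasp_force: 0.0
```

```bash
python3 -c "
from h import *
go([.580,-.199,.032],-10.3)"
```

```text
t 1.85 pos [ 0.5759 -0.1992  0.1056] rpy [-179.91    0.5   -10.59] F [ 0.3 -0.3  0.5] w 0.997
shift [ 0.47 -0.09  7.36] rot [-0.0015  0.0088 -0.0051]
```

Emit:
servo_tool([
  [0, 0, 0, 0, 0, 0, 1],
  [0, 0, 0, 0, 0, 0, 1],
])

```text
time: 2.05
eef_pos: [0.5821, -0.2003, 0.1131]
ee_rot: [180.0, -0.4, -10.5]
force: [0.5, -0.3, 0.7]
width: 1.0
grasp_force: 0.0
```

```bash
python3 -c "
from h import *
go([.580,-.199,.032],-10.3)"
```

```text
t 2.05 pos [ 0.5821 -0.2003  0.1131] rpy [179.97  -0.36 -10.5 ] F [ 0.5 -0.3  0.7] w 1.0
shift [-0.28 -0.09  8.11] rot [ 0.0006 -0.0062 -0.0035]
```

Emit:
servo_tool([
  [-0.1, -0.05, 2.5, 0, 0, 0, 1],
  [-0.1, -0.05, 5, 0, 0, 0, 1],
  [-0.1, -0.05, 7, 0, 0, 0, 1],
  [-0.1, -0.05, 7.8, 0, 0, 0, 1],
  [-0.1, -0.05, 7.8, 0, 0, 0, 1],
])

```text
time: 2.55
eef_pos: [0.5805, -0.1986, 0.0329]
ee_rot: [-180.0, -0.1, -10.4]
force: [-1.3, -0.3, -0.1]
width: 1.001
grasp_force: 0.0
```

Emit:
servo_tool([
  [0, 0, 0, 0, 0, 0, 1],
  [0, 0, 0, 0, 0, 0, 1],
  [0, 0, 0, 0, 0, 0, 1],
])

```text
time: 2.85
eef_pos: [0.5812, -0.1988, 0.0339]
ee_rot: [180.0, -0.3, -10.4]
force: [0.0, -0.2, -0.7]
width: 0.997
grasp_force: 0.0
```

```bash
python3 -c "
from h import *
go([.580,-.199,.032],-10.3)"
```

```text
t 2.85 pos [ 0.5812 -0.1988  0.0339] rpy [179.99  -0.26 -10.44] F [ 0.  -0.2 -0.7] w 0.997
shift [-0.11  0.05  0.19] rot [ 0.0003 -0.0045 -0.0024]
```

Close enough, so I'm closing on the sink and correcting the small pitch at the same time.

Emit:
servo_tool([
  [-0.1, 0, 0, 0, -0.004, 0, -1],
  [-0.1, 0, 0, 0, -0.004, 0, -1],
  [-0.1, 0, 0, 0, -0.004, 0, -1],
  [-0.1, 0, 0, 0, -0.004, 0, -1],
  [-0.1, 0, 0, 0, -0.004, 0, -1],
])

```text
time: 3.35
eef_pos: [0.5795, -0.1983, 0.0327]
ee_rot: [-180.0, 0.1, -10.4]
force: [-0.9, 0.8, 2.9]
width: 0.337
grasp_force: 61.3
```

Emit:
servo_tool([
  [0, 0, 0, 0, 0, 0, -1],
  [0, 0, 0, 0, 0, 0, -1],
  [0, 0, 0, 0, 0, 0, -1],
  [0, 0, 0, 0, 0, 0, -1],
  [0, 0, 0, 0, 0, 0, -1],
])

```text
time: 3.85
eef_pos: [0.5795, -0.1983, 0.0326]
ee_rot: [-180.0, 0.1, -10.4]
force: [-0.7, -0.2, 2.4]
width: 0.341
grasp_force: 60.9
```

```bash
python3 -c "
from h import *
go([.580,-.199,.032],-10.3);print(manip.sense()['grasp_force'])"
```

```text
t 3.85 pos [ 0.5795 -0.1983  0.0326] rpy [-1.800e+02  8.000e-02 -1.044e+01] F [-0.7 -0.2  2.4] w 0.341
shift [0.06 0.06 0.06] rot [-0.0001  0.0014 -0.0024]
60.87136387825012
```

Emit:
servo_tool([
  [0, 0, -2, 0, 0, 0, -1],
  [0, 0, -6, 0, 0, 0, -1],
  [0, 0, -11, 0, 0, 0, -1],
  [0, 0, -16, 0, 0, 0, -1],
  [0, 0, -21, 0, 0, 0, -1],
])

```text
time: 4.35
eef_pos: [0.5786, -0.198, 0.2432]
ee_rot: [-180.0, 0.3, -10.4]
force: [0.8, 0.9, -2.0]
width: 0.34
grasp_force: 60.5
```

```bash
python3 -c "
from h import *
go([.42,.11,.29],-5)"
```

```text
t 4.35 pos [ 0.5786 -0.198   0.2432] rpy [-179.97    0.26  -10.44] F [ 0.8  0.9 -2. ] w 0.34
shift [-21.2  -27.42  -4.57] rot [-0.0008  0.0045 -0.095 ]
```

Emit:
servo_tool([
  [-3, -3.9, -0.7, 0, 0, -0.0136, -1],
  [-6, -7.8, -1.3, 0, 0, -0.027, -1],
  [-9, -11.7, -2, 0, 0, -0.04, -1],
  [-12, -15.6, -2.6, 0, 0, -0.054, -1],
  [-15, -19.5, -3.3, 0, 0, -0.068, -1],
])

```text
time: 4.85
eef_pos: [0.469, -0.0265, 0.2732]
ee_rot: [-178.5, 0.3, -4.1]
force: [2.3, -1.1, -1.0]
width: 0.336
grasp_force: 60.5
```

Emit:
servo_tool([
  [-3, -3.9, -0.6, 0, 0, -0.0136, -1],
  [-6, -7.6, -1.3, 0, 0, -0.025, -1],
  [-6, -7.6, -1.3, 0, 0, -0.025, -1],
  [-6, -7.6, -1.3, 0, 0, -0.025, -1],
  [-6, -7.6, -1.3, 0, 0, -0.025, -1],
])

```text
time: 5.35
eef_pos: [0.4174, 0.013, 0.2883]
ee_rot: [-176.9, 0.1, -0.3]
force: [1.0, 0.2, -0.7]
width: 0.34
grasp_force: 60.5
```

Emit:
servo_tool([
  [0, 0, 0, 0, 0, 0, -1],
  [0, 0, 0, 0, 0, 0, -1],
  [0, 0, 0, 0, 0, 0, -1],
])

```text
time: 5.65
eef_pos: [0.4172, 0.013, 0.2882]
ee_rot: [-176.9, 0.2, -0.3]
force: [-0.6, 1.1, -1.1]
width: 0.332
grasp_force: 60.5
```

```bash
python3 - <<'E'
from h import *
c=manip.calibration("wrist"); im=manip.read_camera("wrist"); np.save("pics/w2.npy",im); cv2.imwrite("pics/w2.png",im[:,:,::-1])
for n in("scene","side"): np.save(f"pics/{n}2.npy",manip.read_camera(n))
import pickle; pickle.dump(c,open("pics/c2.pkl","wb"))
go([.42,.11,.29],-5)
E
```

```text
t 5.8 pos [0.417  0.0131 0.2885] rpy [-1.7686e+02  1.7000e-01 -3.0000e-01] F [-0.3  0.3 -0.5] w 0.338
shift [ 0.25 -9.68  0.38] rot [-0.0547  0.0051  0.082 ]
```

View pics/w2.png

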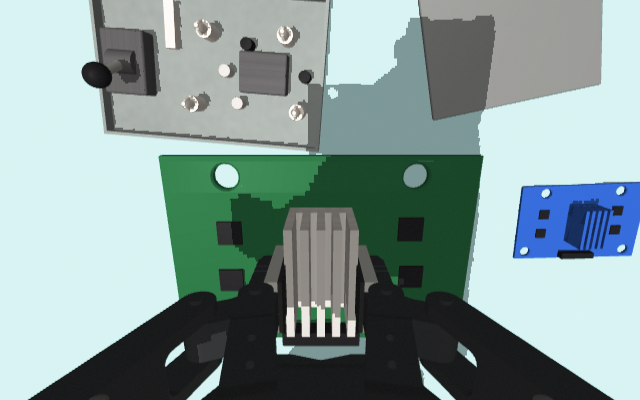

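The wrist view shows the held board with two narrow-pair holes at (227,175) and (415,175), and the tray at top left. Its posts are near (285,35), (297,112), (204,28) and (191,103), and the knob is at (97,75). The tool drifted and tilted about 3°, so I'm levelling and finishing the swing.

Emit:
servo_tool([
  [0.2, -2.5, 0.1, -0.055, 0.005, 0.082, -1],
  [0.2, -5, 0.2, -0.055, 0.005, 0.082, -1],
  [0.2, -7.5, 0.3, -0.055, 0.005, 0.082, -1],
  [0.2, -9.7, 0.4, -0.055, 0.005, 0.082, -1],
  [0.2, -9.7, 0.4, -0.055, 0.005, 0.082, -1],
])

```text
time: 6.3
eef_pos: [0.4161, -0.001, 0.2899]
ee_rot: [-177.7, 0.0, -1.6]
force: [-0.3, -1.0, -1.1]
width: 0.342
grasp_force: 60.5
```

Emit:
servo_tool([
  [0, 0, 0, 0, 0, 0, -1],
  [0, 0, 0, 0, 0, 0, -1],
])

```text
time: 6.5
eef_pos: [0.4162, -0.0011, 0.2899]
ee_rot: [-177.7, 0.0, -1.6]
force: [-0.2, 0.5, -2.0]
width: 0.339
grasp_force: 60.5
```

```bash
python3 - <<'E'
from h import *
go([.42,.11,.29],-5)
E
```

```text
t 6.5 pos [ 0.4162 -0.0011  0.2899] rpy [-1.7775e+02  4.0000e-02 -1.6500e+00] F [-0.2  0.5 -2. ] w 0.339
shift [  0.06 -11.11   0.42] rot [-0.0393  0.0019  0.0585]
```

```bash
python3 - <<'E'
from h import *
s=manip.sense();print(s["q"].round(2),s["dq"].round(2),s["joint_torque"].round(2))
im=manip.read_camera("scene");cv2.imwrite("pics/s3.png",im[60:320,170:490,::-1])
E
```

```text
[ -1.71   3.35  -5.99  80.71   2.25 179.94] [-0.19 -0.03 -0.05  0.01 -0.02  0.02] [ 1.000e-02 -2.908e+01  2.609e+01  1.000e-02  1.400e-01 -0.000e+00]
```

View pics/s3.png

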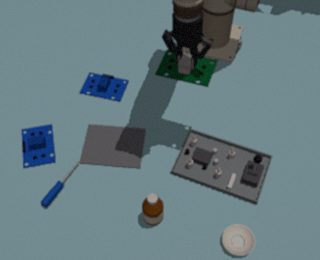

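Joint 6 is at its +180° limit: yaw = q1 - q6 + 180. I'll level the tool, then unwind joint 6 the long way round in the air with the board still held.

Emit:
servo_tool([
  [1, 0, 0, -0.039, 0.002, -0.1, -1],
  [2, 0, 0, -0.039, 0.002, -0.2, -1],
  [3, 0, 0, -0.039, 0.002, -0.34, -1],
  [3, 0, 0, -0.039, 0.002, -0.48, -1],
  [3, 0, 0, -0.039, 0.002, -0.62, -1],
])

```text
time: 7.05
eef_pos: [0.4464, -0.0021, 0.2896]
ee_rot: [179.7, -0.7, 34.2]
force: [-0.1, -0.5, -1.1]
width: 0.338
grasp_force: 60.5
```

```bash
python3 - <<'E'
from h import *
go([.45,.0,.29],-5)
s=manip.sense();print(s["q"].round(2))
E
```

```text
t 7.05 pos [ 0.4464 -0.0021  0.2896] rpy [179.74  -0.69  34.18] F [-0.1 -0.5 -1.1] w 0.338
shift [ 0.42  0.03 -0.03] rot [ 3.000e-04 -1.310e-02  6.838e-01]
[ -0.39   6.26  -2.78  80.25   0.18 145.44]
```

Works. Continuing the unwinding.

Emit:
servo_tool([
  [0, 0, 0, 0, 0, -0.14, -1],
  [0, 0, 0, 0, 0, -0.28, -1],
  [0, 0, 0, 0, 0, -0.42, -1],
  [0, 0, 0, 0, 0, -0.56, -1],
  [0, 0, 0, 0, 0, -0.7, -1],
])

```text
time: 7.55
eef_pos: [0.4462, -0.0021, 0.2898]
ee_rot: [179.3, -0.4, 74.3]
force: [-0.5, -0.3, -1.7]
width: 0.343
grasp_force: 60.5
```

Emit:
servo_tool([
  [0, 0, 0, 0, 0, -0.14, -1],
  [0, 0, 0, 0, 0, -0.28, -1],
  [0, 0, 0, 0, 0, -0.42, -1],
  [0, 0, 0, 0, 0, -0.56, -1],
  [0, 0, 0, 0, 0, -0.7, -1],
])

```text
time: 8.05
eef_pos: [0.4462, -0.0022, 0.2898]
ee_rot: [179.3, 0.1, 114.4]
force: [0.3, 0.1, -0.9]
width: 0.335
grasp_force: 60.5
```

Emit:
servo_tool([
  [0, 0, 0, 0, 0, -0.14, -1],
  [0, 0, 0, 0, 0, -0.28, -1],
  [0, 0, 0, 0, 0, -0.42, -1],
  [0, 0, 0, 0, 0, -0.56, -1],
  [0, 0, 0, 0, 0, -0.7, -1],
])

```text
time: 8.55
eef_pos: [0.4462, -0.0022, 0.2898]
ee_rot: [179.5, 0.6, 154.5]
force: [0.4, -0.7, -2.2]
width: 0.34
grasp_force: 60.5
```

Emit:
servo_tool([
  [0, 0, 0, 0, 0, -0.14, -1],
  [0, 0, 0, 0, 0, -0.28, -1],
  [0, 0, 0, 0, 0, -0.42, -1],
  [0, 0, 0, 0, 0, -0.56, -1],
  [0, 0, 0, 0, 0, -0.7, -1],
])

```text
time: 9.05
eef_pos: [0.4461, -0.0022, 0.2898]
ee_rot: [-180.0, 0.7, -165.4]
force: [-0.3, 0.7, -2.2]
width: 0.336
grasp_force: 60.5
```

Emit:
servo_tool([
  [0, 0, 0, 0, 0, -0.14, -1],
  [0, 0, 0, 0, 0, -0.28, -1],
  [0, 0, 0, 0, 0, -0.42, -1],
  [0, 0, 0, 0, 0, -0.56, -1],
  [0, 0, 0, 0, 0, -0.7, -1],
])

```text
time: 9.55
eef_pos: [0.4462, -0.0022, 0.2898]
ee_rot: [-179.5, 0.6, -125.3]
force: [0.4, 1.3, -1.2]
width: 0.341
grasp_force: 60.5
```

Emit:
servo_tool([
  [0, 0, 0, 0, 0, -0.14, -1],
  [0, 0, 0, 0, 0, -0.28, -1],
  [0, 0, 0, 0, 0, -0.42, -1],
  [0, 0, 0, 0, 0, -0.56, -1],
  [0, 0, 0, 0, 0, -0.7, -1],
])

```text
time: 10.05
eef_pos: [0.4462, -0.0022, 0.2897]
ee_rot: [-179.3, 0.1, -85.2]
force: [0.1, 0.1, -1.6]
width: 0.338
grasp_force: 60.5
```

Emit:
servo_tool([
  [0, 0, 0, 0, 0, -0.14, -1],
  [0, 0, 0, 0, 0, -0.28, -1],
  [0, 0, 0, 0, 0, -0.42, -1],
  [0, 0, 0, 0, 0, -0.56, -1],
  [0, 0, 0, 0, 0, -0.7, -1],
])

```text
time: 10.55
eef_pos: [0.4461, -0.0022, 0.2898]
ee_rot: [-179.4, -0.4, -45.1]
force: [0.7, 0.4, -1.2]
width: 0.338
grasp_force: 60.5
```

```bash
python3 - <<'E'
from h import *
go([.42,.11,.29],-5)
s=manip.sense();print(s["q"].round(2))
E
```

```text
t 10.55 pos [ 0.4461 -0.0022  0.2898] rpy [-179.37   -0.39  -45.08] F [ 0.7  0.4 -1.2] w 0.338
shift [-9.79 -6.07 -0.02] rot [-0.0082 -0.0105 -0.6995]
[  -0.39    6.22   -2.8    80.26    0.17 -135.31]
```

Emit:
servo_tool([
  [-2, -1.2, 0, -0.008, -0.01, -0.14, -1],
  [-4, -2.4, 0, -0.008, -0.01, -0.28, -1],
  [-6, -3.6, 0, -0.008, -0.01, -0.42, -1],
  [-8, -4.9, 0, -0.008, -0.01, -0.56, -1],
  [-9.8, -6.1, 0, -0.008, -0.01, -0.7, -1],
])

```text
time: 11.05
eef_pos: [0.4205, 0.1114, 0.2898]
ee_rot: [-180.0, -0.0, -5.0]
force: [0.3, -0.2, -1.3]
width: 0.337
grasp_force: 60.5
```

Emit:
servo_tool([
  [0, 0, 0, 0, 0, 0, -1],
  [0, 0, 0, 0, 0, 0, -1],
  [0, 0, 0, 0, 0, 0, -1],
])

```text
time: 11.35
eef_pos: [0.4209, 0.1099, 0.2898]
ee_rot: [180.0, -0.0, -5.4]
force: [-1.1, -0.4, -1.3]
width: 0.34
grasp_force: 60.5
```

```bash
python3 - <<'E'
from h import *
c=manip.calibration("wrist"); im=manip.read_camera("wrist"); np.save("pics/w4.npy",im)
import pickle; pickle.dump(c,open("pics/c4.pkl","wb"))
cv2.imwrite("pics/w4.png",cv2.resize(im[0:230,150:550,::-1],None,fx=2,fy=2,interpolation=2))
go([.42,.11,.29],-5); print(manip.sense()["q"].round(1))
E
```

```text
t 11.4 pos [0.4209 0.1097 0.2898] rpy [ 1.7999e+02 -4.0000e-02 -5.4200e+00] F [ 0.2  0.1 -1.3] w 0.34
shift [-0.1  -0.02 -0.02] rot [ 0.0002 -0.0006 -0.0074]
[  14.6    5.5   -3.6   80.9   -0.  -160. ]
```

View pics/w4.png

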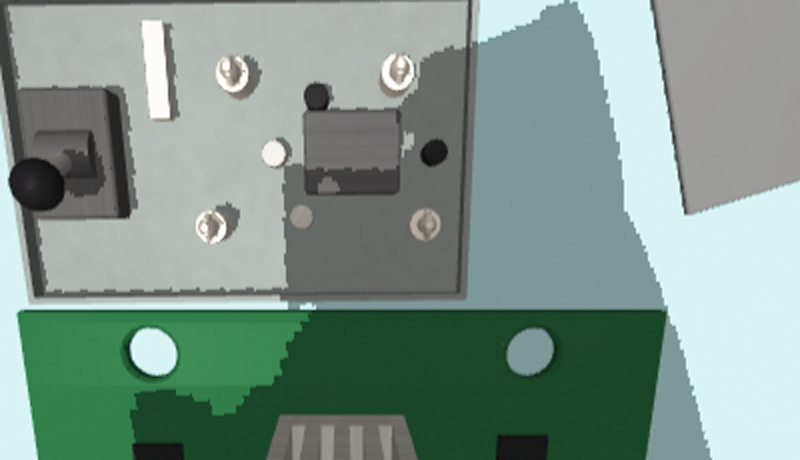

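The crop shows post shoulders (crop pixels at 2x) at 0:(212,226), 1:(425,224), 2:(233,74) and 3:(397,73). The held board's narrow holes are at (154,352) and (530,352), and the knob at (37,184). I'll refine these by thresholding and fit a rigid pose.

```bash
cat > fit.py <<'E'
from h import *
def rigid(A,B):
    a=A-A.mean(0);b=B-B.mean(0); H=a.T@b; th=np.arctan2(H[0,1]-H[1,0],H[0,0]+H[1,1])
    M=np.array([[np.cos(th),-np.sin(th)],[np.sin(th),np.cos(th)]]); t=B.mean(0)-M@A.mean(0)
    return t,np.degrees(th),np.linalg.norm(A@M.T+t-B,axis=1)
H=np.array([[-40,62],[-40,-62],[40,45],[40,-45]])/1000.
E
python3 - <<'E'
from fit import *
import pickle
c=pickle.load(open("pics/c4.pkl","rb")); im=np.load("pics/w4.npy"); g=cv2.cvtColor(im,cv2.COLOR_RGB2GRAY)
seed=[(212,226),(425,224),(233,74),(397,73)]; P=[]
for s in seed:
    x,y=int(150+s[0]/2),int(s[1]/2); r=13; roi=cv2.GaussianBlur(g[y-r:y+r+1,x-r:x+r+1],(3,3),0)
    t,m=cv2.threshold(roi,0,255,cv2.THRESH_OTSU); m=cv2.morphologyEx(m,cv2.MORPH_CLOSE,np.ones((5,5)))
    k=min(cv2.findContours(m,0,2)[0],key=lambda k:-cv2.contourArea(k)); k=cv2.convexHull(k)
    (u,v),rad=cv2.minEnclosingCircle(k); br=cv2.boundingRect(k)
    p=(x-r+u,y-r+v); P.append(onz(c,p,.030)[:2]); print(p,rad,br,t)
P=np.array(P); t,th,res=rigid(H,P); print("posts_mid",t,th,res*1000,P)
# scale check
print("dists",np.linalg.norm(P[0]-P[1]),np.linalg.norm(P[2]-P[3]),np.linalg.norm((P[0]+P[1]-P[2]-P[3])/2))
# board in hand
s=manip.sense(); z=s["eef_pos"][2]-.0226
gm=green(im)
hs=[]
for q in((154,352),(530,352)):
    x,y=int(150+q[0]/2),int(q[1]/2); r=20
    m=255-gm[y-r:y+r+1,x-r:x+r+1]; k=max(cv2.findContours(m,0,2)[0],key=cv2.contourArea); (u,v),rad=cv2.minEnclosingCircle(k); b=cv2.boundingRect(k)
    hs.append(onz(c,(x-r+u,y-r+v),z)[:2]); print(rad,b)
hs=np.array(hs); print("holes",hs,np.linalg.norm(hs[0]-hs[1]))
t2,th2,res2=rigid(H[2:],hs); print("board",t2,th2,"tcp",s["eef_pos"],s["ee_rot"])
yaw=np.radians(s["ee_rot"][2]); print("board-tcp in tool xy-world-yaw frame", np.array([[np.cos(yaw),np.sin(yaw)],[-np.sin(yaw),np.cos(yaw)]])@(t2-s["eef_pos"][:2]))
E
```

```text
(256.0, 113.0) 18.384876251220703 (0, 0, 27, 27) 157.0
(362.0, 111.75) 8.004005432128906 (6, 5, 16, 16) 127.0
(266.0, 37.0) 18.384876251220703 (0, 0, 27, 27) 160.0
(348.018518447876, 35.35185146331787) 8.880690574645996 (5, 4, 17, 18) 194.0
posts_mid [0.52835808 0.11380964] -4.509147658911934 [0.99907708 0.71988908 0.57817928 0.60537429] [[0.49374064 0.17784031]
 [0.48368463 0.05586202]
 [0.57135226 0.15512809]
 [0.56465477 0.06640813]]
dists 0.122392099208702 0.08897239802900272 0.07952387887306364
12.826095581054688 (8, 8, 24, 24)
12.863515853881836 (8, 8, 24, 24)
holes [[0.46587078 0.14995175]
 [0.45799282 0.06261868]] 0.08768766719229157
board [0.42209355 0.10987886] -5.154467418707547 tcp [0.42094703 0.10971167 0.28979123] [ 1.79987196e+02 -3.51778901e-02 -5.42459153e+00]
board-tcp in tool xy-world-yaw frame [0.00112559 0.00027482]
```

```bash
python3 - <<'E'
from fit import *
import pickle
c=pickle.load(open("pics/c4.pkl","rb")); im=np.load("pics/w4.npy"); g=cv2.cvtColor(im,cv2.COLOR_RGB2GRAY)
seed=[(212,226,205),(425,224,127),(233,74,205),(397,73,194)]; px=[]
for s in seed:
    x,y=int(150+s[0]/2),int(s[1]/2); r=13; roi=cv2.GaussianBlur(g[y-r:y+r+1,x-r:x+r+1],(3,3),0)
    m=cv2.morphologyEx(cv2.threshold(roi,s[2],255,0)[1],cv2.MORPH_CLOSE,np.ones((5,5)))
    k=cv2.convexHull(max(cv2.findContours(m,0,2)[0],key=cv2.contourArea)); (u,v),rad=cv2.minEnclosingCircle(k)
    px.append((x-r+u,y-r+v)); print(px[-1],rad,cv2.boundingRect(k))
for dz in(0,.002,.004):
    P=np.array([onz(c,p,.030-dz)[:2] for p in px]); t,th,res=rigid(H,P); print(dz,"mid",t,th,res*1000,np.linalg.norm(P[0]-P[1]),np.linalg.norm(P[2]-P[3]))
# scene/side check: project the estimate
E
```

```text
(254.31081104278564, 113.12162208557129) 8.324798583984375 (5, 5, 15, 17)
(362.0, 111.75) 8.004005432128906 (6, 5, 16, 16)
(265.76815605163574, 36.237430572509766) 8.848832130432129 (5, 4, 16, 18)
(348.018518447876, 35.35185146331787) 8.880690574645996 (5, 4, 17, 18)
0 mid [0.52856137 0.11433649] -4.817355767157412 [0.34788794 0.19591331 0.55174045 0.2722144 ] 0.12435224312727969 0.08917737776329085
0.002 mid [0.52875344 0.11439317] -4.817355767157395 [0.73154138 0.35939604 0.36273471 0.20268533] 0.12499862511926621 0.08964092107886877
0.004 mid [0.52894551 0.11444985] -4.817355767157411 [1.1163418  0.71662319 0.38962441 0.45010245] 0.12564500711125276 0.09010446439444668
```

Emit:
servo_tool([
  [3.5, -0.5, 0, 0, 0, -0.007, -1],
  [7, -1, 0, 0, 0, -0.007, -1],
  [10.6, -1.48, 0, 0, 0, -0.007, -1],
  [10.6, -1.48, 4, 0, 0, -0.007, -1],
  [10.6, -1.48, 8, 0, 0, -0.007, -1],
])

```text
time: 11.9
eef_pos: [0.5306, 0.1145, 0.2098]
ee_rot: [-179.9, -0.3, -5.1]
force: [0.0, -0.3, -2.3]
width: 0.339
grasp_force: 60.6
```

Emit:
servo_tool([
  [0, 0, 4, 0, 0, 0, -1],
  [0, 0, 7, 0, 0, 0, -1],
  [0, 0, 9, 0, 0, 0, -1],
  [0, 0, 9, 0, 0, 0, -1],
  [0, 0, 9, 0, 0, 0, -1],
])

```text
time: 12.4
eef_pos: [0.5281, 0.1147, 0.1201]
ee_rot: [180.0, -0.0, -5.0]
force: [1.2, -0.1, -1.9]
width: 0.34
grasp_force: 60.5
```

```bash
python3 - <<'E'
from h import *
go([.5279,.1144,.095],-5); print(manip.sense()["q"].round(1))
E
```

```text
t 12.4 pos [0.5281 0.1147 0.1201] rpy [ 1.7999e+02 -1.0000e-02 -4.9900e+00] F [ 1.2 -0.1 -1.9] w 0.34
shift [-0.02  0.03  2.51] rot [ 0.0001 -0.0002  0.0001]
[  12.3   23.4   -6.1   60.5   -0.  -162.8]
```

Emit:
servo_tool([
  [0, 0, 1.5, 0, 0, 0, -1],
  [0, 0, 3, 0, 0, 0, -1],
  [0, 0, 3.3, 0, 0, 0, -1],
  [0, 0, 3.3, 0, 0, 0, -1],
  [0, 0, 3.3, 0, 0, 0, -1],
])

```text
time: 12.9
eef_pos: [0.529, 0.1155, 0.0884]
ee_rot: [-180.0, -0.2, -4.9]
force: [0.6, -0.1, -1.1]
width: 0.343
grasp_force: 60.5
```

```bash
python3 - <<'E'
from h import *
im=manip.read_camera("wrist"); sd=manip.read_camera("side"); sc=manip.read_camera("scene")
A=im[90:290,180:470]; B=cv2.resize(sd[215:335,255:395],None,fx=3,fy=3,interpolation=2); C=cv2.resize(sc[165:265,320:460],None,fx=2.6,fy=2.6,interpolation=2)
A=cv2.resize(A,None,fx=1.26,fy=1.26)
o=np.zeros((600,800,3),np.uint8); o[:A.shape[0],:A.shape[1]]=A; o[:B.shape[0],370:370+B.shape[1]]=B[:,:430]; o[330:330+C.shape[0],:C.shape[1]]=C
cv2.imwrite("pics/v8.png",o[:,:,::-1])
go([.5279,.1144,.085],-5)
c=manip.calibration("wrist")
for H in((-40,62),(-40,-62),(40,45),(40,-45)):
    a=np.radians(-4.9); P=[.5286+H[0]/1000*np.cos(a)-H[1]/1000*np.sin(a),.1143+H[0]/1000*np.sin(a)+H[1]/1000*np.cos(a)]
    print((proj(c,P+[.049])-[180,90])*1.26,(proj(c,P+[.062])-[180,90])*1.26)
E
```

```text
t 13.05 pos [0.5286 0.1155 0.088 ] rpy [-1.7996e+02 -1.5000e-01 -4.9100e+00] F [ 0.2  1.  -0.8] w 0.339
shift [-0.06  0.12  0.3 ] rot [-0.0006 -0.0026  0.0017]
[ 47.00756826 271.29510766] [ 37.7828004  288.79493012]
[312.75743243 271.54311106] [322.36428558 289.06379063]
[ 70.92777532 101.95130798] [ 62.29668275 108.25667605]
[289.89652102 102.13121876] [299.05097338 108.45218465]
```

View pics/v8.png

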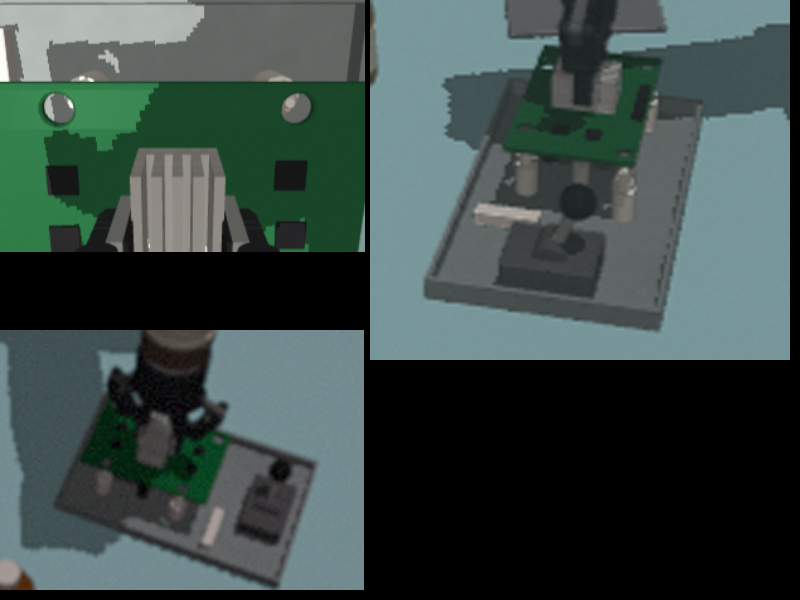

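The wrist tile shows holes at (58,109) and (297,108). The mating target predicted from the posts is about 3 px to the right, which is a 1.1 mm y error and matches the TCP reading. I'm correcting and lowering.

Emit:
servo_tool([
  [-0.06, 0.12, 0.2, 0, -0.002, 0.001, -1],
  [-0.06, 0.12, 0.4, 0, -0.002, 0.001, -1],
  [-0.06, 0.12, 0.4, 0, -0.002, 0.001, -1],
  [-0.06, 0.12, 0.4, 0, -0.002, 0.001, -1],
])

```text
time: 13.45
eef_pos: [0.527, 0.1142, 0.0827]
ee_rot: [180.0, 0.1, -5.0]
force: [0.1, -0.0, -1.7]
width: 0.34
grasp_force: 60.5
```

```bash
python3 - <<'E'
from h import *
go([.5279,.1144,.070],-5)
E
```

```text
t 13.45 pos [0.527  0.1142 0.0827] rpy [ 1.80e+02  1.00e-01 -4.96e+00] F [ 0.1 -0.  -1.7] w 0.34
shift [ 0.09 -0.03  1.27] rot [0.     0.0017 0.0007]
```

Emit:
servo_tool([
  [0.06, -0.02, 0.3, 0, 0.001, 0, -1],
  [0.06, -0.02, 0.6, 0, 0.001, 0, -1],
  [0.06, -0.02, 0.9, 0, 0.001, 0, -1],
  [0.06, -0.02, 0.9, 0, 0.001, 0, -1],
  [0.06, -0.02, 0.9, 0, 0.001, 0, -1],
])

```text
time: 13.95
eef_pos: [0.5276, 0.1144, 0.0737]
ee_rot: [180.0, 0.0, -5.0]
force: [-0.0, -0.3, -1.7]
width: 0.341
grasp_force: 60.5
```

Emit:
servo_tool([
  [0, 0, 0.1, 0, 0, 0, -1],
  [0, 0, 0.2, 0, 0, 0, -1],
  [0, 0, 0.3, 0, 0, 0, -1],
  [0, 0, 0.3, 0, 0, 0, -1],
])

```text
time: 14.35
eef_pos: [0.5276, 0.1143, 0.0708]
ee_rot: [180.0, 0.0, -5.0]
force: [-0.0, 0.5, -0.3]
width: 0.337
grasp_force: 60.5
```

```bash
python3 - <<'E'
from h import *
go([.5279,.1144,.070],-5); print(manip.sense()["wrist_torque"].round(2))
E
```

```text
t 14.35 pos [0.5276 0.1143 0.0708] rpy [ 1.80e+02  3.00e-02 -4.96e+00] F [-0.   0.5 -0.3] w 0.337
shift [ 0.02 -0.01  0.08] rot [0.     0.0006 0.0007]
[ 0.   -0.03  0.03]
```

The underside is now about 5 mm below the tip height with no side force, so the holes are over the posts. I'm pressing gradually.

Emit:
servo_tool([
  [0, 0, 0.1, 0, 0, 0, -1],
  [0, 0, 0.2, 0, 0, 0, -1],
  [0, 0, 0.3, 0, 0, 0, -1],
  [0, 0, 0.4, 0, 0, 0, -1],
  [0, 0, 0.4, 0, 0, 0, -1],
])

```text
time: 14.85
eef_pos: [0.5281, 0.1144, 0.0671]
ee_rot: [-180.0, -0.0, -5.0]
force: [0.4, -0.2, -0.9]
width: 0.343
grasp_force: 60.8
```

```bash
python3 - <<'E'
from h import *
go([.5279,.1144,.0566],-5); print(manip.sense()["wrist_torque"].round(2))
E
```

```text
t 14.85 pos [0.5281 0.1144 0.0671] rpy [-1.7999e+02 -2.0000e-02 -4.9500e+00] F [ 0.4 -0.2 -0.9] w 0.343
shift [-0.02  0.    1.05] rot [-0.0002 -0.0004  0.0009]
[-0.06 -0.07  0.14]
```

Emit:
servo_tool([
  [0, 0, 0.1, 0, 0, 0, -1],
  [0, 0, 0.2, 0, 0, 0, -1],
  [0, 0, 0.3, 0, 0, 0, -1],
  [0, 0, 0.4, 0, 0, 0, -1],
  [0, 0, 0.4, 0, 0, 0, -1],
])

```text
time: 15.35
eef_pos: [0.5283, 0.1144, 0.0653]
ee_rot: [-180.0, -0.1, -5.0]
force: [-4.1, -0.8, 13.9]
width: 0.338
grasp_force: 62.7
```

```bash
python3 - <<'E'
from h import *
go([.5279,.1144,.0566],-5); print(manip.sense()["wrist_torque"].round(2))
E
```

```text
t 15.35 pos [0.5283 0.1144 0.0653] rpy [-1.7997e+02 -1.1000e-01 -4.9600e+00] F [-4.1 -0.8 13.9] w 0.338
shift [-0.05  0.    0.87] rot [-0.0005 -0.0019  0.0007]
[-0.28  0.87  0.11]
```

Emit:
servo_tool([
  [0, 0, 0.1, 0, 0, 0, -1],
  [0, 0, 0.2, 0, 0, 0, -1],
  [0, 0, 0.2, 0, 0, 0, -1],
])

```text
time: 15.65
eef_pos: [0.5285, 0.1144, 0.0644]
ee_rot: [-180.0, -0.2, -5.0]
force: [-5.6, -2.3, 20.1]
width: 0.344
grasp_force: 63.5
```

```bash
python3 - <<'E'
from h import *
go([.5279,.1144,.0566],-5); print(manip.sense()["wrist_torque"].round(2))
E
```

```text
t 15.65 pos [0.5285 0.1144 0.0644] rpy [-1.7996e+02 -1.6000e-01 -4.9500e+00] F [-5.6 -2.3 20.1] w 0.344
shift [-0.06  0.    0.78] rot [-0.0007 -0.0027  0.0008]
[-0.43  1.4   0.15]
```

Emit:
servo_tool([
  [-0.05, 0, 0.1, 0, -0.002, 0, -1],
  [-0.05, 0, 0.2, 0, -0.002, 0, -1],
  [-0.05, 0, 0.2, 0, -0.002, 0, -1],
])

```text
time: 15.95
eef_pos: [0.5285, 0.1144, 0.0636]
ee_rot: [-180.0, -0.1, -5.0]
force: [-6.3, -3.0, 26.3]
width: 0.336
grasp_force: 64.4
```

```bash
python3 - <<'E'
from h import *
go([.5279,.1144,.0566],-5); print(manip.sense()["wrist_torque"].round(2))
E
```

```text
t 15.95 pos [0.5285 0.1144 0.0636] rpy [-1.7996e+02 -1.3000e-01 -4.9600e+00] F [-6.3 -3.  26.3] w 0.336
shift [-0.06  0.    0.7 ] rot [-0.0008 -0.0023  0.0006]
[-0.64  1.7   0.12]
```

Emit:
servo_tool([
  [-0.1, 0.04, 0.05, 0, -0.002, 0, -1],
  [-0.1, 0.04, 0.15, 0, -0.002, 0, -1],
  [-0.1, 0.04, 0.15, 0, -0.002, 0, -1],
])

```text
time: 16.25
eef_pos: [0.5281, 0.1143, 0.0603]
ee_rot: [-179.9, -0.1, -5.0]
force: [-0.7, -0.9, 8.6]
width: 0.341
grasp_force: 61.9
```

```bash
python3 - <<'E'
from h import *
go([.5279,.1144,.0566],-5); print(manip.sense()["wrist_torque"].round(2))
E
```

```text
t 16.25 pos [0.5281 0.1143 0.0603] rpy [-1.7993e+02 -6.0000e-02 -4.9600e+00] F [-0.7 -0.9  8.6] w 0.341
shift [-0.02 -0.01  0.37] rot [-0.0012 -0.0011  0.0007]
[-0.23  0.1   0.14]
```

It snapped (force fell from 26 N to 9 N). Now I'll push the rest of the way.

Emit:
servo_tool([
  [0, 0, 0.1, 0, 0, 0, -1],
  [0, 0, 0.2, 0, 0, 0, -1],
  [0, 0, 0.2, 0, 0, 0, -1],
])

```text
time: 16.55
eef_pos: [0.5273, 0.1142, 0.0566]
ee_rot: [-180.0, 0.1, -5.0]
force: [-0.8, -0.4, 7.2]
width: 0.34
grasp_force: 61.8
```

Emit:
servo_tool([
  [0, 0, 0.1, 0, 0, 0, -1],
  [0, 0, 0.15, 0, 0, 0, -1],
  [0, 0, 0.15, 0, 0, 0, -1],
])

```text
time: 16.85
eef_pos: [0.5273, 0.1142, 0.0565]
ee_rot: [-180.0, 0.1, -5.0]
force: [-4.0, -0.2, 17.5]
width: 0.338
grasp_force: 63.2
```

```bash
python3 - <<'E'
from h import *
go([.5279,.1144,.0566],-5); print(manip.sense()["wrist_torque"].round(2))
E
```

```text
t 16.85 pos [0.5273 0.1142 0.0565] rpy [-1.7996e+02  6.0000e-02 -4.9600e+00] F [-4.  -0.2 17.5] w 0.338
shift [ 0.06 -0.02 -0.01] rot [-0.0007  0.0011  0.0007]
[-0.38  0.83  0.05]
```

Emit:
servo_tool([
  [0, 0, 0.1, 0, 0, 0, -1],
  [0, 0, 0.2, 0, 0, 0, -1],
  [0, 0, 0.2, 0, 0, 0, -1],
])

```text
time: 17.15
eef_pos: [0.5273, 0.1142, 0.0565]
ee_rot: [-179.9, 0.0, -5.0]
force: [-7.9, -1.5, 29.5]
width: 0.343
grasp_force: 64.9
```

```bash
python3 - <<'E'
from h import *
go([.5279,.1144,.0566],-5); print(manip.sense()["wrist_torque"].round(2))
E
```

```text
t 17.15 pos [0.5273 0.1142 0.0565] rpy [-1.7995e+02  1.0000e-02 -4.9600e+00] F [-7.9 -1.5 29.5] w 0.343
shift [ 0.06 -0.02 -0.01] rot [-0.0009  0.0002  0.0007]
[-0.64  1.79  0.12]
```

Hard stop at the expected height (0.0565, i.e. underside 30 mm), level. Unload, release, and lift.

Emit:
servo_tool([
  [0, 0, -0.2, 0, 0, 0, -1],
  [0, 0, -0.4, 0, 0, 0, -1],
  [0, 0, -0.4, 0, 0, 0, -1],
  [0, 0, -0.4, 0, 0, 0, 1],
  [0, 0, -0.4, 0, 0, 0, 1],
])

```text
time: 17.65
eef_pos: [0.5251, 0.114, 0.0549]
ee_rot: [180.0, 0.4, -5.0]
force: [-0.1, -0.6, 0.4]
width: 0.667
grasp_force: 0.0
```

Emit:
servo_tool([
  [0, 0, 0, 0, 0, 0, 1],
  [0, 0, 0, 0, 0, 0, 1],
  [0, 0, 0, 0, 0, 0, 1],
  [0, 0, 0, 0, 0, 0, 1],
  [0, 0, 0, 0, 0, 0, 1],
])

```text
time: 18.15
eef_pos: [0.5262, 0.1141, 0.0559]
ee_rot: [-180.0, 0.3, -5.0]
force: [0.2, -0.6, -0.3]
width: 0.999
grasp_force: 0.0
```

Emit:
servo_tool([
  [0, 0, -2, 0, 0, 0, 1],
  [0, 0, -5, 0, 0, 0, 1],
  [0, 0, -9, 0, 0, 0, 1],
  [0, 0, -13, 0, 0, 0, 1],
  [0, 0, -17, 0, 0, 0, 1],
])

```text
time: 18.65
eef_pos: [0.5266, 0.114, 0.2275]
ee_rot: [-180.0, 0.3, -5.0]
force: [1.6, -0.5, -0.2]
width: 1.004
grasp_force: 0.0
```

Emit:
servo_tool([
  [-1.5, 0, -1, 0, 0, 0, -1],
  [-3, 0, -2, 0, 0, 0, -1],
  [-3, 0, -2, 0, 0, 0, -1],
  [-3, 0, -2, 0, 0, 0, -1],
  [-3, 0, -2, 0, 0, 0, -1],
])

```text
time: 19.15
eef_pos: [0.4973, 0.1165, 0.2453]
ee_rot: [180.0, 0.3, -5.0]
force: [0.1, -0.2, -0.5]
width: 0.143
grasp_force: 0.0
```

```bash
python3 - <<'E'
from h import *
import pickle
go([.5279,.1144,.2],-5)
c=manip.calibration("wrist"); im=manip.read_camera("wrist"); sd=manip.read_camera("side")
np.save("pics/w9.npy",im); np.save("pics/side9.npy",sd); pickle.dump(c,open("pics/c9.pkl","wb"))
A=cv2.resize(im[60:360,60:540],None,fx=1,fy=1); B=cv2.resize(sd[225:335,260:385],None,fx=3,fy=3,interpolation=2)
o=np.zeros((600,800,3),np.uint8); o[:300,:480]=A; o[250:250+B.shape[0],420:420+B.shape[1]]=B[:350,:380]
cv2.imwrite("pics/v9.png",o[:,:,::-1])
E
```

```text
t 19.15 pos [0.4973 0.1165 0.2453] rpy [179.98   0.29  -4.97] F [ 0.1 -0.2 -0.5] w 0.143
shift [ 3.09 -0.06  4.51] rot [0.0003 0.0051 0.0006]
```

View pics/v9.png

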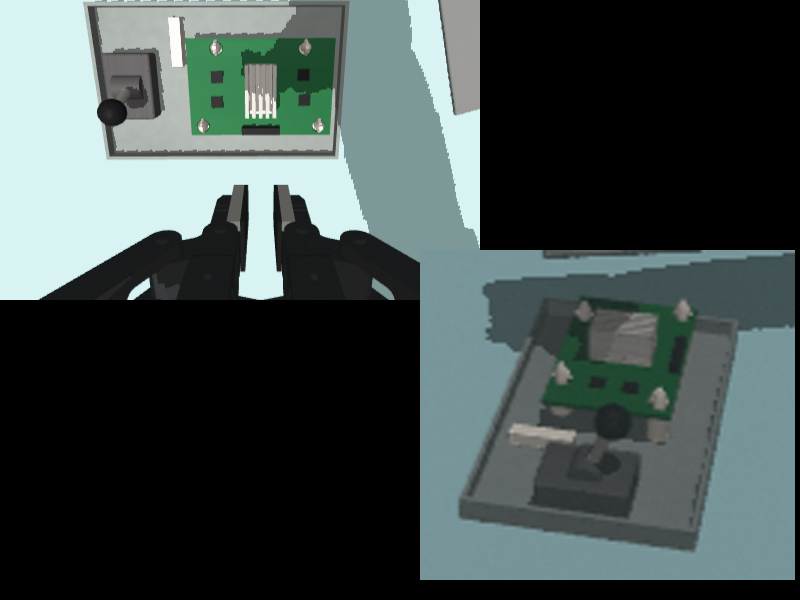

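All four posts show their nibs above the board, (203,125), (319,125), (215,47) and (306,47) in the wrist tile, so the board is flat and snapped home. The knob is at (112,112) in the tile. Now I'll locate it and plan the push.

```bash
python3 - <<'E'
from fit import *
import pickle
c=pickle.load(open("pics/c9.pkl","rb")); im=np.load("pics/w9.npy"); g=cv2.cvtColor(im,cv2.COLOR_RGB2GRAY)
m=np.zeros_like(g); m[145:200,145:200]=cv2.inRange(g[145:200,145:200],0,50); m=cv2.morphologyEx(m,2,np.ones((7,7)))
k=max(cv2.findContours(m,0,2)[0],key=cv2.contourArea); p,r=cv2.minEnclosingCircle(k); print(p,r,onz(c,p,.070))
# sum: board plane check (underside seated => top z=.034)
gm=green(im); k=max(cv2.findContours(gm,0,2)[0],key=cv2.contourArea); k=cv2.convexHull(k)
print(cv2.minAreaRect(np.array([onz(c,q[0],.034)[:2]*1000 for q in k],np.float32)))
go([.4808,.2589,.14],-5)
E
```

```text
(172.0, 171.6999969482422) 14.645578384399414 [0.52197062 0.2557252  0.07      ]
((527.7786254882812, 114.3402099609375), (149.66329956054688, 98.94817352294922), 85.16156005859375)
t 19.25 pos [0.4973 0.1165 0.245 ] rpy [179.97   0.33  -4.97] F [ 0.7 -0.   0.7] w 0.007
shift [ -2.81 -14.05  10.51] rot [0.0004 0.0058 0.0005]
```

Emit:
servo_tool([
  [-1, -4.5, 0, 0, 0.005, 0, -1],
  [-2, -9, 0, 0, 0.005, 0, -1],
  [-2.8, -14, 2, 0, 0.005, 0, -1],
  [-2.8, -14, 6, 0, 0.005, 0, -1],
  [-2.8, -14, 10, 0, 0.005, 0, -1],
])

```text
time: 19.75
eef_pos: [0.4812, 0.2609, 0.1447]
ee_rot: [-179.9, -0.1, -4.8]
force: [0.6, 0.4, -1.1]
width: -0.006
grasp_force: 0.0
```

Emit:
servo_tool([
  [0, 0, 0.5, 0, 0, 0, -1],
  [0, 0, 0.5, 0, 0, 0, -1],
  [0, 0, 0.5, 0, 0, 0, -1],
])

```text
time: 20.05
eef_pos: [0.4824, 0.2588, 0.1429]
ee_rot: [-179.9, -0.2, -5.0]
force: [0.3, -0.4, 1.2]
width: -0.003
grasp_force: 0.0
```

```bash
python3 - <<'E'
from fit import *
go([.4808,.2589,.075],-5)
E
```

```text
t 20.05 pos [0.4824 0.2588 0.1429] rpy [-1.7991e+02 -1.7000e-01 -5.0100e+00] F [ 0.3 -0.4  1.2] w -0.003
shift [-0.18  0.01  6.79] rot [-0.0016 -0.003  -0.0001]
```

Emit:
servo_tool([
  [-0.2, 0, 2, 0, 0, 0, -1],
  [-0.2, 0, 4, 0, 0, 0, -1],
  [-0.2, 0, 6, 0, 0, 0, -1],
  [-0.2, 0, 6.7, 0, 0, 0, -1],
  [-0.2, 0, 6.7, 0, 0, 0, -1],
])

```text
time: 20.55
eef_pos: [0.4797, 0.2586, 0.075]
ee_rot: [-180.0, -0.1, -5.0]
force: [-0.3, 0.4, -0.0]
width: -0.003
grasp_force: 0.0
```

Emit:
servo_tool([
  [1, 0, 0, 0, 0, 0, -1],
  [2, 0, 0, 0, 0, 0, -1],
  [3, 0, 0, 0, 0, 0, -1],
  [4, 0, 0, 0, 0, 0, -1],
  [5, 0, 0, 0, 0, 0, -1],
])

```text
time: 21.05
eef_pos: [0.53, 0.2544, 0.0745]
ee_rot: [-180.0, -0.1, -5.0]
force: [-1.5, 0.6, 1.8]
width: 0.004
grasp_force: 0.8
```

```bash
python3 - <<'E'
from fit import *
go([.5446,.2535,.075],-5)
E
```

```text
t 21.05 pos [0.53   0.2544 0.0745] rpy [-1.7998e+02 -6.0000e-02 -4.9700e+00] F [-1.5  0.6  1.8] w 0.004
shift [ 1.47 -0.04 -0.05] rot [-0.0004 -0.0011  0.0005]
```

Emit:
servo_tool([
  [0.5, 0, 0, 0, 0, 0, -1],
  [1, 0, 0, 0, 0, 0, -1],
  [1.4, 0, 0, 0, 0, 0, -1],
  [1.4, 0, 0, 0, 0, 0, -1],
])

```text
time: 21.45
eef_pos: [0.5415, 0.2531, 0.0735]
ee_rot: [180.0, 0.2, -4.9]
force: [-4.8, 0.8, -0.1]
width: 0.001
grasp_force: 2.1
```

Emit:
servo_tool([
  [0.2, 0, 0, 0, 0, 0, -1],
  [0.3, 0, 0, 0, 0, 0, -1],
  [0.3, 0, 0, 0, 0, 0, -1],
])

```text
time: 21.75
eef_pos: [0.5417, 0.2531, 0.0735]
ee_rot: [180.0, 0.4, -4.9]
force: [-10.1, 0.9, 5.2]
width: 0.002
grasp_force: 5.2
```

The lever is at its stop: force rises with no motion, at the predicted place. Backing off, lifting away, and checking.

Emit:
servo_tool([
  [-1, 0, 0, 0, 0, 0, -1],
  [-2.5, 0, -1, 0, 0, 0, -1],
  [-3.5, 0, -5, 0, 0, 0, -1],
  [-3.5, 0, -9, 0, 0, 0, -1],
  [-3.5, 0, -13, 0, 0, 0, -1],
])

```text
time: 22.25
eef_pos: [0.5108, 0.2558, 0.2058]
ee_rot: [180.0, -0.1, -4.9]
force: [1.1, 0.6, -1.2]
width: 0.002
grasp_force: 0.0
```

Emit:
servo_tool([
  [-5, 0, -4, 0, 0, 0, -1],
  [-8, 0, -4, 0, 0, 0, -1],
  [-8, 0, -4, 0, 0, 0, -1],
  [-8, 0, -4, 0, 0, 0, -1],
  [-8, 0, -4, 0, 0, 0, -1],
])

```text
time: 22.75
eef_pos: [0.4318, 0.2628, 0.2439]
ee_rot: [-180.0, -0.1, -5.0]
force: [0.3, -0.0, -0.5]
width: -0.0
grasp_force: 0.0
```

```bash
python3 - <<'E'
from fit import *
go([.45,.25,.25],-5)
c=manip.calibration("wrist"); im=manip.read_camera("wrist"); sd=manip.read_camera("side"); sc=manip.read_camera("scene")
g=cv2.cvtColor(im,cv2.COLOR_RGB2GRAY)
a=np.radians(-4.9); P=np.array([.5406+.024*np.cos(a),.2538+.024*np.sin(a),.0699]); print("knob expected",P,proj(c,P))
A=im[:300,:480]; B=cv2.resize(sd[225:335,260:385],None,fx=3,fy=3,interpolation=2); C=cv2.resize(sc[120:320,180:440],None,fx=1.5,fy=1.5)
o=np.zeros((600,800,3),np.uint8); o[:300,:480]=A; o[250:580,420:795]=B; o[300:600,:390]=C
cv2.imwrite("pics/v10.png",o[:,:,::-1])
E
```

```text
t 22.75 pos [0.4318 0.2628 0.2439] rpy [-1.80e+02 -1.00e-01 -4.97e+00] F [ 0.3 -0.  -0.5] w -0.0
shift [ 1.92  1.12 -0.6 ] rot [-0.0001 -0.0018  0.0005]
knob expected [0.56451229 0.25174999 0.0699    ] [320.23693592  31.75856523]
```

View pics/v10.png

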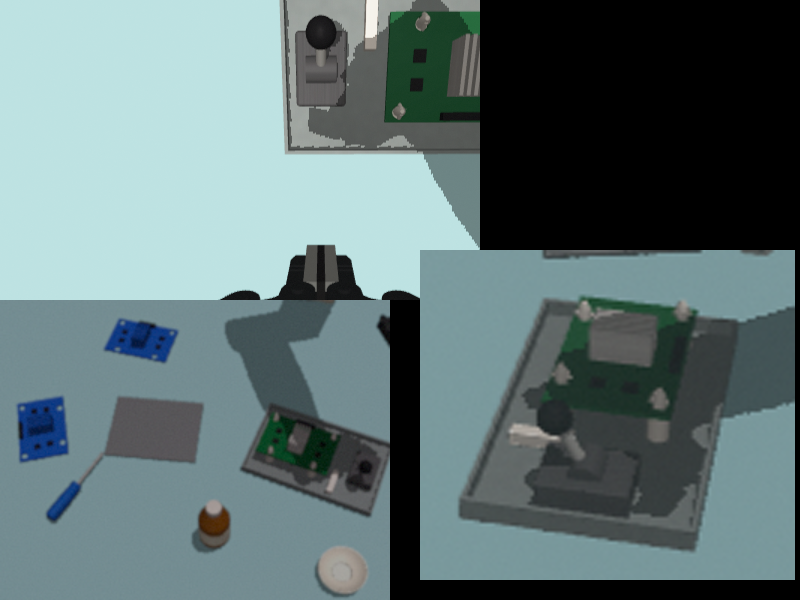

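The knob is at (320,32), exactly where "on" was predicted (320,32). The board is flat on all four posts, and the bottle, screwdriver and dish are where they were. Handing in.

```bash
python3 -c "
from workcell import manip
print(manip.close_job())"
```

```text
the job is handed in; nothing more can be done
None
```

The board is snapped fully home on all four posts, the switch is flipped to on, the bottle, screwdriver and dish were left where they were, and the job is handed in at about 23 s of the 61 s allowed.

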